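Index the fixture and start its lock bolt

ROBOT

A 6-joint arm with a two-finger parallel gripper is mounted at the origin on a cart in front of the work surface, level with it; the furniture and walls round the work are solid. World frame = base frame: x ahead of the robot, y to its left, z up, the work surface at z = 0. Lengths are in m, angles in degrees, forces in N, time in s.
With the tool pointing down it reaches from about 0.4 to 0.825 m from the base axis. Payload 7 kg.
Tool frame: the origin (TCP) lies at the very end of the fingers, on their centre line; the grasp point (between the pads) lies 19 mm behind it (ctrl.tcp_to_grasp is the distance from the TCP to the grasp point, in m); z points along the fingers, y is the direction in which the jaws open and shut (so a half turn about z gives the same grasp; the last joint's range is limited). The gripper opens to 88 mm and grips with 3 to 60 N. Pads are 19 mm wide; open, the fingers measure 130 mm over their backs; the gripper's body (78 mm by 193 mm) begins 47 mm behind the grasp point.
Start: joints at [-49.727, 20.546, 0.682, 0, -70.136, -16.507], TCP at [0.272, -0.618, 0.227] pointing down, gripper open.
Joint ranges: [-176.03, 176.03], [-82.01, 121.73], [-58.28, 71.71], [-173.87, 95.51], [-174.79, -0.11], [-173.66, 173.66]. Speed limits (degrees/s): [136.94, 136.94, 172.46, 180, 180, 180].

INTERFACE

Orientations are given as [roll, pitch, yaw] about the fixed x, y, z axes, in that order (R = Rz(yaw) Ry(pitch) Rx(roll)).
In Python, from plant import ctrl gives the robot as it stands.
- The arm moves only by the tool jog_arm, never from a script. Its argument "commands" is a list of rows, each an object of numbers: "x", "y", "z": the shift along the tool's x, y, z in cm; "roll": the turn about the tool's z in rad. In form: [{"x": .., "y": .., "z": .., "roll": ..}, ...]. A call has 1 to 12 rows; each row shifts and turns the commanded pose from where the row before left it, along the tool's axes as they then stand; what a row does not reach is not made up. A row lasts 1/10 s, in which the tool goes at most 50 mm and 8.59 degrees, less where a joint would pass 70% of its speed; a pose out of reach is approached as far as the arm can. A call is refused whole if a number of a shift passes 5 or a number of a turn 0.15, either way. A call with a gripper value outside its range is refused whole. "gripper" is the finger opening in cm, from 0 to 8.76, set as the call begins (left out, the last holds). The fingers move at their own pace and stop on an object; the grip force is fixed at half the most. Time passes only in rows, so rows that do not move let the fingers close. It gives the time, the measured TCP pose, the force and the opening at its end, in the units of the state.
- ctrl.get_obs(): the state, without advancing time (a new reading comes with each control period).
- ctrl.snapshot(name): name is "scene" or "side" or "wrist"; returns a dict with "image" (480x640x3 uint8, red, green, blue), "mtx" (3x3 intrinsics, pixels), "position" and "orientation" of the camera in the world; the wrist camera has in their place "hand_eye" (4x4, takes a point from camera to tool coordinates, whose origin is the TCP and whose axes are the flange's). Camera axes: x right, y up, looking along -z (the intrinsics and any distortion apply to the point x, -y, -z); pixel columns grow to the right and rows downward; lengths in m; the calibration is good to about 2 mm. A picture is of the moment at which its call begins: read the wrist's pose just before it. There is no depth.
- ctrl.close_job(): hands the job in, once; it reports no verdict.
Trained networks look in the newest picture that a camera, given by its name, has taken for a name from the list of things; names that differ only in an ending like _2 or _b are one class to them, and where a whole thing is asked for, a point or a joint stands for the part that bears it (a point fixed in the world has none). Each returns a list of dicts, best first, with "confidence" (0 to 1); they miss things now and then, are a little off and sometimes report something else, mostly with a low value. They report only what shows in the picture. A call takes as long as a camera call.
- ctrl.search_frame(camera, query): "position" ([column, row] as shares, 0 to 1, of the picture: columns of its width, rows of its height, amid what is visible of it).
- ctrl.regions_of(camera, query): "mask" (480x640 bool, what is visible of it) and "position" ([column, row] as shares, 0 to 1, of the picture: columns of its width, rows of its height, amid what is visible of it).
The state is a dict: "clock": time; "joint_pos": joint angles; "qvel": joint speeds; "tau": joint torques, N m; "tool_pos": TCP position; "orientation": TCP orientation; "force": force on the tool from outside, world axes, zero at the start; "moment": the same for the moment, N m; "opening": finger opening in m.
Only numpy, scipy, OpenCV 4.12 (cv2) and the standard library are available. Lean on these libraries where they do the work, as an engineer would, in place of code of your own. Each camera call takes 0.05 s, during which the arm holds its last target.

TASK

On the indexing fixture, turn the dial by its bar grip until the pointer stands at the long broad mark with the stud, and let go of it there. Then start the knurled lock bolt in its boss without cross-threading it: turn it backward (counter-clockwise from above) until it drops into the thread, then forward (clockwise) about one full turn. Finish while still gripping the started bolt by its head, holding it still; leave the dial at its mark and the things standing round the fixture where they are.

Things in the scene. Friction and masses are not known exactly. Their poses are not given: they have to be found in the camera images.
- fixture: Indexing fixture bolted down: grey base plate 110 x 250 x 10 mm (x, y, z), origin at the centre of its underside, z up. The dial's axis is at y = +65 mm, the boss's at y = -65 mm. A clamp tongue between them (24 mm wide, top 31 mm above the table) reaches from the boss over the edge of the dial's disc.
- dial (a joint): Angle of the dial in rad, growing clockwise seen from above. The pointer stands at the middle of the long broad mark at 1.309. Runs from -0.3 to 2.6, stays where it is left, turns with about 0.06 N m. The scale's thin marks lie 0.262 rad (15 degrees) apart, the first at 0.
- dial_grip (a point): Point on the dial's vertical axis, 35 mm above the table, in its black upright bar grip: 46 mm long, 13 mm thick, from 20 to 46 mm above the table, on a steel disc of 68 mm diameter. The point's x axis lies along the bar toward the pointer, z up.
- long_mark (a point): Middle of the long broad raised mark with a small round stud at its outer end, on the plate beside the disc, 43 mm from the dial's axis.
- lock_bolt: Lock bolt, upright, guided in the boss: round knurled head 32 mm diameter, 26 mm tall, slot across its top (x along the slot). Origin on its axis, level with the boss's top at the start, going down with the bolt; the head reaches from 22 to 48 mm above it. Turns with 0.03 N m, weighs about 0.3 kg, cannot be lifted out, sinks by its own weight where the thread lets it; a firm grip holds it up.
- bolt_head (a point): Centre of the top face of the bolt's head, on the bolt's axis; 103 mm above the table at the start.
- bolt_depth (a joint): How far the bolt has gone down, in m; about 0 at the start, resting on the first thread. Turned backward by 0.4 to 1.4 rad (differs each time) it reaches the thread's beginning and falls 7 to 8 mm once the grip is loosened or presses it down; a backward stop follows about 0.7 rad later. One forward turn from there takes it 8 mm further, to about 0.015-0.0155.
- screw_tin: White round tin, 51 mm diameter, 42 mm tall, bystander to one side of the fixture; origin at the centre of its underside.
- polish_tin: Round tin with a lid, 69 mm diameter, 28 mm tall, bystander behind the fixture; origin at the centre of its underside.
- driver_black: Screwdriver with a black handle, 146 mm long, 23 mm thick, bystander lying behind the fixture; origin at the centre of its underside.
- boss_top (a point): Centre of the top face of the round steel boss, 55 mm above the table; boss 38 mm diameter. Right-hand thread, 8 mm down per clockwise turn, about one and a half turns deep. A bolt turned forward before it has dropped in jams within about 1.2 rad and does not go down.

How it is judged:
By the outcome, as a careful person would: the job done as asked, in the order asked, and still so for the second after the job is handed in, while the arm keeps its last pose, push and grip.
It also fails if it takes over 72 s, if anything falls off the work surface, if the arm or the gripper's body presses on something with over 40 N, if the wrist force passes 120 N, or if a joint passes its speed limit or range.

## Working session

There is one attempt and no reset: what is moved stays moved. The work goes in short steps, Python scripts to look and compute and a tool call to move; the robot and the scene stay as the last step left them, time stands still between calls to the robot, and variables do not carry over. Pictures are saved under pics/ and viewed, and the job is handed in when it is done.

Besides the shell and the picture viewer there is one more tool, called after "Call:" by a JSON object that holds its "op" and its "data". jog_arm: Moves the arm, as the interface text tells. Its arguments: {"type":"object","properties":{"commands":{"type":"array"},"gripper":{"type":"number"}},"required":["commands"]}

```bash
ls; mkdir -p pics; cat > h.py <<'E'
import numpy as np, cv2
from plant import ctrl
from scipy.spatial.transform import Rotation as R
def shot(name,fn):
    o=ctrl.get_obs(); s=ctrl.snapshot(name); cv2.imwrite('pics/'+fn,s['image'][:,:,::-1]); s['obs']=o; return s
E
python3 - <<'E'
from h import *
o=ctrl.get_obs(); print(o); print(ctrl.tcp_to_grasp)
for n in ['scene','side','wrist']:
    s=shot(n,n+'0.png'); print(n,{k:v for k,v in s.items() if k not in('image','obs')})
    for q in ['fixture','dial_grip','lock_bolt','bolt_head','long_mark','boss_top','screw_tin','polish_tin','driver_black','dial']:
        try: print(q,[(np.round(np.array(d['position'])*[640,480],1),round(d['confidence'],2)) for d in ctrl.search_frame(n,q)[:2]])
        except Exception as e: print(q,e)
E
```

```text
pics
{'clock': 0.0, 'joint_pos': array([-4.97260450e+01,  2.05896004e+01,  6.33542472e-01, -2.03612357e-02,
       -7.01344968e+01, -1.65069178e+01]), 'qvel': array([ 0.03035349,  0.08959964,  0.05585695,  0.0636898 , -0.0204359 ,
        0.06247129]), 'tau': array([-2.67394062e-04, -5.82719278e+01,  2.93058783e+01,  6.99735135e+00,
        6.84848113e-03, -1.91575682e-04]), 'tool_pos': array([ 0.2718201 , -0.61731985,  0.22564087]), 'orientation': array([ 1.79907738e+02, -7.37987941e-03, -1.56239891e+02]), 'force': array([ 0.43870665, -0.03177502, -0.35139308]), 'moment': array([ 0.01337808,  0.00966721, -0.00658601]), 'opening': 0.08802877083076989}
0.0188
scene {'mtx': array([[577.66614904,   0.        , 316.736271  ],
       [  0.        , 577.66614904, 237.30373729],
       [  0.        ,   0.        ,   1.        ]]), 'position': array([0.15012755, 0.90515466, 0.63376069]), 'orientation': array([ 6.39099698e+01, -1.51447259e-01, -1.54618851e+02])}
fixture [(array([338.1, 282. ]), 0.78)]
dial_grip [(array([324.6, 296. ]), 0.84)]
lock_bolt [(array([351.8, 240.1]), 0.86)]
bolt_hea
[... 1159 characters left out ...]
86.8]), 0.73)]
dial [(array([323.9, 298.4]), 0.65)]
wrist {'mtx': array([[420.72998235,   0.        , 318.44082692],
       [  0.        , 420.72998235, 246.18840279],
       [  0.        ,   0.        ,   1.        ]]), 'hand_eye': array([[-4.87768000e-04,  9.60104853e-01,  2.79639828e-01,
         7.63007748e-02],
       [ 9.99999872e-01,  5.04967196e-04,  1.05367050e-05,
        -6.74058366e-04],
       [-1.31092598e-04,  2.79639797e-01, -9.60104977e-01,
        -1.57953867e-01],
       [ 0.00000000e+00,  0.00000000e+00,  0.00000000e+00,
         1.00000000e+00]])}
fixture []
dial_grip []
lock_bolt []
bolt_head []
long_mark []
boss_top []
screw_tin []
polish_tin []
driver_black []
dial []
```

View pics/scene0.png

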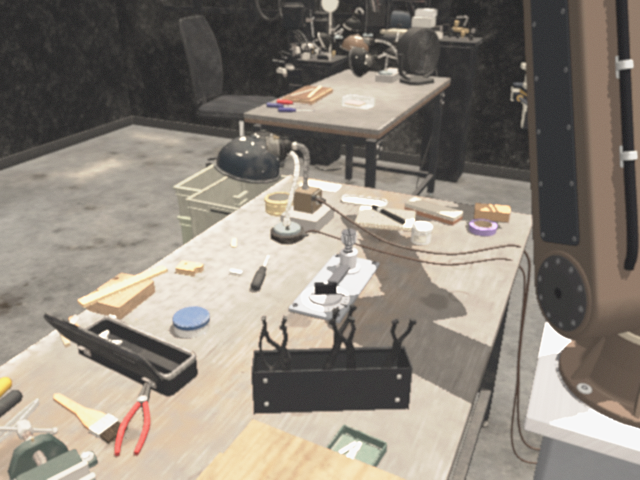

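View pics/side0.png

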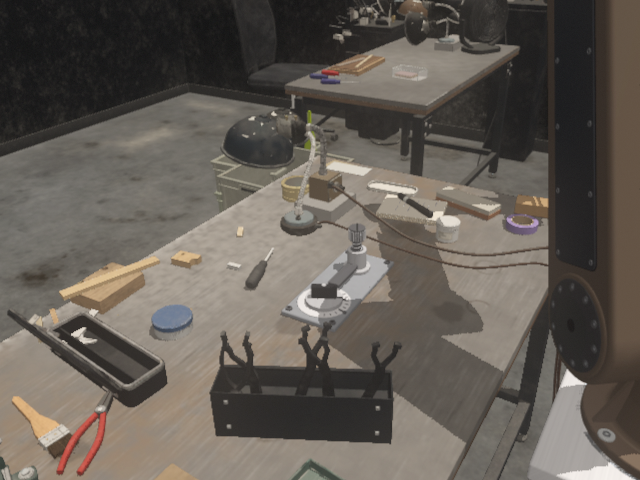

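```bash
python3 - <<'E'
from h import *
print(ctrl.get_obs()['clock'])
a=cv2.imread('pics/scene0.png')[190:350,180:480]; cv2.imwrite('pics/scene0c.png',cv2.resize(a,None,fx=2.6,fy=2.6,interpolation=cv2.INTER_CUBIC))
a=cv2.imread('pics/side0.png')[190:350,180:480]; cv2.imwrite('pics/side0c.png',cv2.resize(a,None,fx=2.6,fy=2.6,interpolation=cv2.INTER_CUBIC))
E
```

```text
1.65
```

View pics/scene0c.png

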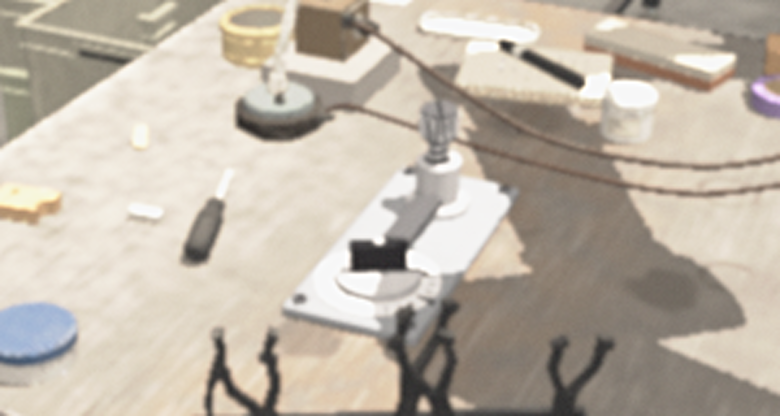

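View pics/side0c.png

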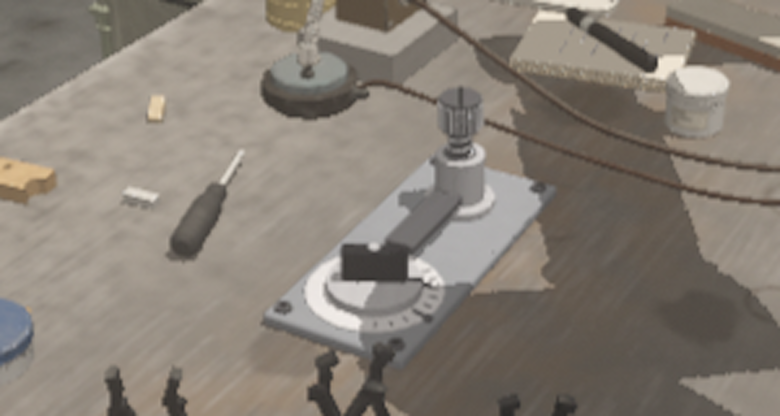

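The side picture shows the fixture with the dial near (324,295), the black bar broadside to the camera, and the bolt head near (357,230). The white tin is right of it. The polish tin and screwdriver are to the left (farther in x). Next I measure positions by intersecting pixel rays with the known heights.

```bash
cat >> h.py <<'E'
CAM={'scene':(np.array([[577.66614904,0,316.736271],[0,577.66614904,237.30373729],[0,0,1]]),np.array([0.15012755,0.90515466,0.63376069]),np.array([6.39099698e+01,-1.51447259e-01,-1.54618851e+02])),
'side':(np.array([[593.13459115,0,317.74961981],[0,593.13459115,235.01630786],[0,0,1]]),np.array([0.08405379,0.74620286,0.63235437]),np.array([61.31823436,1.22590836,-147.65903944]))}
WM=np.array([[420.72998235,0,318.44082692],[0,420.72998235,246.18840279],[0,0,1]])
HE=np.array([[-4.87768000e-04,9.60104853e-01,2.79639828e-01,7.63007748e-02],[9.99999872e-01,5.04967196e-04,1.05367050e-05,-6.74058366e-04],[-1.31092598e-04,2.79639797e-01,-9.60104977e-01,-1.57953867e-01],[0,0,0,1]])
def campose(cam,obs=None):
    if cam=='wrist':
        T=np.eye(4);T[:3,:3]=R.from_euler('xyz',obs['orientation'],degrees=True).as_matrix();T[:3,3]=obs['tool_pos'];T=T@HE
        return WM,T[:3,3],T[:3,:3]
    K,p,o=CAM[cam]; return K,p,R.from_euler('xyz',o,degrees=True).as_matrix()
def ray(cam,px,z,obs=None):
    K,p,Rm=campose(cam,obs); d=np.linalg.inv(K)@np.array([px[0],px[1],1.]); d=Rm@np.array([d[0],-d[1],-d[2]])
    return p+d*(z-p[2])/d[2]
def proj(cam,P,obs=None):
    K,p,Rm=campose(cam,obs); c=(np.atleast_2d(P)-p)@Rm; c=c*[1,-1,-1]; u=c@K.T; return u[:,:2]/u[:,2:]
E
python3 - <<'E'
from h import *
def c(x,y): return (180+x/2.6,190+y/2.6)
for n,px,z in [('side',c(461,97),.103),('scene',c(440,107),.103),('side',c(375,246),.046),('scene',c(379,240),.046),
 ('side',c(264,318),.01),('side',c(402,367),.01),('side',c(555,187),.01),('side',c(440,160),.01),('scene',c(283,308),.01),('scene',c(518,185),.01),('side',c(696,132),.0),('side',c(700,75),.042)]:
    print(n,px,ray(n,px,z).round(4))
for q,px in [('polish',(171,321)),('driver',(257,275)),('lampbase',(299,222))]: print(q,ray('side',px,.015).round(3))
for u in [(215,380),(393,374),(335,325),(398,344)]: print(ray('side',u,.12).round(3))
for u in [(252,345),(410,345)]: print(ray('scene',u,.05).round(3))
E
```

```text
side (357.30769230769226, 227.30769230769232) [ 0.5626 -0.1289  0.103 ]
scene (349.2307692307692, 231.15384615384616) [ 0.5637 -0.1318  0.103 ]
side (324.2307692307692, 284.61538461538464) [ 0.5594 -0.0027  0.046 ]
scene (325.7692307692308, 282.3076923076923) [ 0.5594 -0.0032  0.046 ]
side (281.53846153846155, 312.3076923076923) [0.607 0.065 0.01 ]
side (334.61538461538464, 331.1538461538462) [0.4988 0.0629 0.01  ]
side (393.46153846153845, 261.9230769230769) [ 0.5121 -0.1892  0.01  ]
side (349.2307692307692, 251.53846153846155) [ 0.6092 -0.1805  0.01  ]
scene (288.8461538461538, 308.46153846153845) [0.6079 0.064  0.01  ]
scene (379.2307692307692, 261.15384615384613) [ 0.5144 -0.1968  0.01  ]
side (447.6923076923077, 240.76923076923077) [ 0.4568 -0.3425  0.    ]
side (449.2307692307692, 218.84615384615384) [ 0.4651 -0.3631  0.042 ]
polish [0.753 0.189 0.015]
driver [ 0.715 -0.005  0.015]
lampbase [ 0.769 -0.231  0.015]
[0.504 0.344 0.12 ]
[0.318 0.22  0.12 ]
[0.432 0.171 0.12 ]
[0.338 0.164 0.12 ]
[0.582 0.242 0.05 ]
[0.345 0.129 0.05 ]
```

Call:
{"op": "jog_arm", "data": {"commands": [{"x": -3, "y": 2.6}, {"x": -3, "y": 2.6}, {"x": -3, "y": 2.6}, {"x": -3, "y": 2.6}, {"x": -3, "y": 2.6}, {"x": -3, "y": 2.6}, {"x": -3, "y": 2.6}, {"x": -3, "y": 2.6}, {"x": -3, "y": 2.6}, {"x": -3, "y": 2.6}, {"x": -3, "y": 2.6}, {"x": -3, "y": 2.6}]}}

```text
validation failed for argument at $.co...
```

Call:
{"op": "jog_arm", "data": {"commands": [{"x": -3.6, "y": 3}, {"x": -3.6, "y": 3}, {"x": -3.6, "y": 3}, {"x": -3.6, "y": 3}, {}]}}

```text
validation failed for argument at $.co...
```

```bash
python3 - <<'E'
from h import *
s=shot('wrist','w1.png');o=s['obs'];print(o)
for q in ['fixture','dial_grip','bolt_head','long_mark','boss_top']:
    print(q,[(np.round(np.array(d['position'])*[640,480],1),round(d['confidence'],2)) for d in ctrl.search_frame('wrist',q)[:2]])
E
```

```text
{'clock': 1.65, 'joint_pos': array([-4.97262210e+01,  2.05481257e+01,  6.82986699e-01, -5.16793530e-04,
       -7.01364723e+01, -1.65064802e+01]), 'qvel': array([-0.10336089,  0.13447294,  0.05423023, -0.07572658, -0.02026898,
        0.04007998]), 'tau': array([-3.29126942e-04, -5.82366157e+01,  2.93268067e+01,  7.00194553e+00,
        1.23317292e-02, -2.22000790e-05]), 'tool_pos': array([ 0.27201664, -0.61774541,  0.2265475 ]), 'orientation': array([ 1.79998317e+02,  8.18834720e-06, -1.56232877e+02]), 'force': array([-0.7564899 , -0.01516622,  0.33937549]), 'moment': array([-0.0130227 ,  0.03038412, -0.00456487]), 'opening': 0.08766602661136715}
fixture []
dial_grip []
bolt_head []
long_mark []
boss_top []
```

View pics/w1.png

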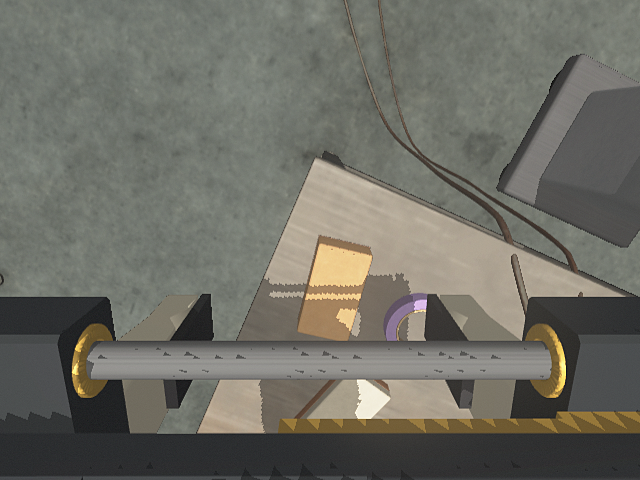

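The move was refused, probably because each row needs all four keys. The wrist view shows only the table corner, with the fingers at rows 290-430.

Call:
{"op": "jog_arm", "data": {"commands": [{"x": -3, "y": 2.6, "z": 0, "roll": 0}, {"x": -3, "y": 2.6, "z": 0, "roll": 0}, {"x": -3, "y": 2.6, "z": 0, "roll": 0}, {"x": -3, "y": 2.6, "z": 0, "roll": 0}, {"x": -3, "y": 2.6, "z": 0, "roll": 0}, {"x": -3, "y": 2.6, "z": 0, "roll": 0}, {"x": -3, "y": 2.6, "z": 0, "roll": 0}, {"x": -3, "y": 2.6, "z": 0, "roll": 0}, {"x": -3, "y": 2.6, "z": 0, "roll": 0}, {"x": -3, "y": 2.6, "z": 0, "roll": 0}, {"x": -3, "y": 2.6, "z": 0, "roll": 0}, {"x": -3, "y": 2.6, "z": 0, "roll": 0}]}}

```text
clock: 3.15
tool_pos: [0.4762, -0.1856, 0.2269]
orientation: [-180.0, 0.0, -156.2]
force: [0.5, -1.3, -0.2]
opening: 0.0878
```

Call:
{"op": "jog_arm", "data": {"commands": [{"x": -3.2, "y": 2, "z": 0, "roll": 0}, {"x": -3.2, "y": 2, "z": 0, "roll": 0}, {"x": -3.2, "y": 2, "z": 0, "roll": 0}, {"x": -3.2, "y": 2, "z": 0, "roll": 0}, {"x": 0, "y": 0, "z": 0, "roll": 0}, {"x": 0, "y": 0, "z": 0, "roll": 0}]}}

```text
clock: 3.75
tool_pos: [0.5608, -0.0615, 0.2262]
orientation: [180.0, -0.0, -156.1]
force: [0.3, -0.7, -0.7]
opening: 0.0881
```

```bash
python3 - <<'E'
from h import *
s=shot('wrist','w2.png');o=s['obs'];print(o['tool_pos'],o['orientation'],o['joint_pos'],o['qvel'])
import pickle; pickle.dump(o,open('o2.pkl','wb'))
for q in ['dial_grip','bolt_head','long_mark','boss_top']:
    print(q,[(np.round(np.array(d['position'])*[640,480],1),round(d['confidence'],2)) for d in ctrl.search_frame('wrist',q)[:2]])
E
```

```text
[ 0.56081827 -0.06154065  0.22619898] [ 1.79988698e+02 -3.97682505e-02 -1.56145803e+02] [ 1.36093055e+01  1.01967300e+01 -1.35440024e+01 -4.42221185e-03
 -6.63004121e+01 -7.97533333e+01] [-1.42153756 -0.94763669 -0.84762914  0.033631   -0.07917853  0.22888723]
dial_grip [(array([383.5, 238. ]), 0.6)]
bolt_head [(array([225.8, 201.9]), 0.77)]
long_mark [(array([307.9, 207.1]), 0.63)]
boss_top [(array([310.2, 207.5]), 0.89)]
```

View pics/w2.png

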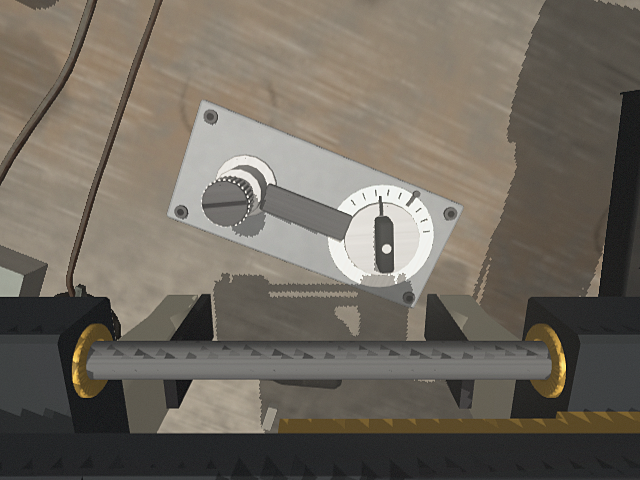

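```bash
python3 - <<'E'
from h import *
a=cv2.imread('pics/w2.png')[165:300,180:470]; cv2.imwrite('pics/w2c.png',cv2.resize(a[:, 130:],None,fx=4.4,fy=4.4,interpolation=cv2.INTER_CUBIC))
import pickle;o=pickle.load(open('o2.pkl','rb'))
for px,z in [((384,244),.046),((228,201),.103),((208,116),.01),((450,213),.01),((180,212),.01),((408,298),.01)]: print(px,ray('wrist',px,z,o).round(4))
E
```

```text
(384, 244) [ 0.5574 -0.0038  0.046 ]
(228, 201) [ 0.5617 -0.1286  0.103 ]
(208, 116) [ 0.5233 -0.1814  0.01  ]
(450, 213) [0.5141 0.0474 0.01  ]
(180, 212) [ 0.6119 -0.1766  0.01  ]
(408, 298) [0.6035 0.0507 0.01  ]
```

View pics/w2c.png

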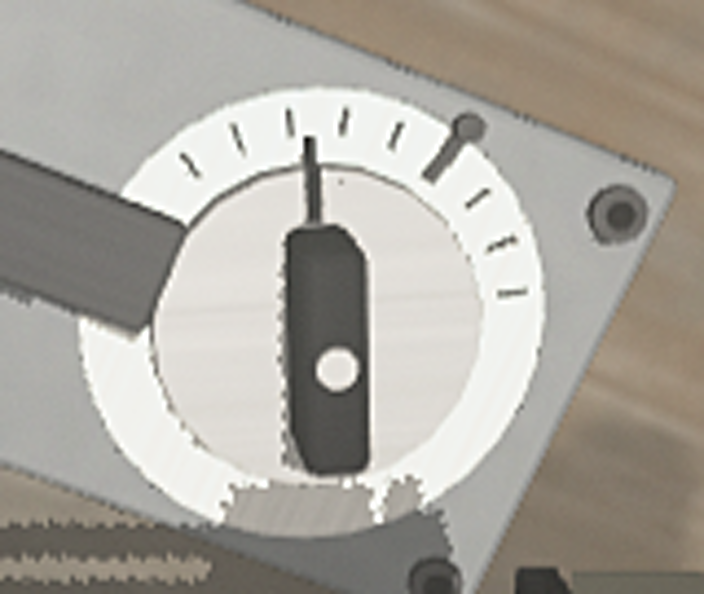

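The wrist picture shows the pointer tip at crop (308,140), between the third and fourth thin marks. The long mark with the stud runs from crop (430,178) to (468,127), sixth in the row, which matches 1.309. Now a joint fit of the fixture pose.

```bash
python3 - <<'E'
from h import *
import pickle;o=pickle.load(open('o2.pkl','rb'))
from scipy.optimize import least_squares
def c(x,y): return (180+x/2.6,190+y/2.6)
def w(x,y): return (310+x/4.4,165+y/4.4)
D=(0,.065); B=(0,-.065)
ob=[('side',c(461,97),(*B,.103)),('scene',c(440,107),(*B,.103)),('wrist',(228,201),(*B,.103)),
('side',c(264,318),(.055,.125,.01)),('side',c(402,367),(-.055,.125,.01)),('side',c(555,187),(-.055,-.125,.01)),
('scene',c(283,308),(.055,.125,.01)),('scene',c(518,185),(-.055,-.125,.01)),
('wrist',(203.5,100),(-.055,-.125,.01)),('wrist',(167,214.5),(.055,-.125,.01)),('wrist',(463,206),(-.055,.125,.01)),('wrist',(414,305),(.055,.125,.01)),
('wrist',w(318,326),(*D,.02)),('wrist',w(312,312),(*D,.0115))]
def mdl(p):
    r=[]
    cs,sn=np.cos(p[2]),np.sin(p[2])
    for n,px,q in ob:
        P=[p[0]+cs*q[0]-sn*q[1],p[1]+sn*q[0]+cs*q[1],q[2]]
        r+=list(proj(n,P,o)[0]-px)
    return np.array(r)
s=least_squares(mdl,[.563,-.065,.03],loss='soft_l1'); p=s.x; print(p,np.degrees(p[2]))
r=mdl(p).reshape(-1,2)
for a,b in zip(ob,r): print(a[0],a[2],b.round(1))
# wrist only
ow=[i for i in range(len(ob)) if ob[i][0]=='wrist']; s2=least_squares(lambda p:mdl(p).reshape(-1,2)[ow].ravel(),p,loss='soft_l1'); print('wrist only',s2.x); print(mdl(s2.x).reshape(-1,2)[ow].round(1))
for p in (p,s2.x):
    cs,sn=np.cos(p[2]),np.sin(p[2]); f=lambda q:np.array([p[0]+cs*q[0]-sn*q[1],p[1]+sn*q[0]+cs*q[1]])
    d=f(D); print('dial',d,'bolt',f(B))
    for nm,px,z in [('m0',w(190,166),.0115),('m3',w(343,120),.0115),('m6',w(477,198),.0115),('m8',w(512,293),.0115),('long',w(448,150),.0125),('ptr tip',w(308,140),.021),('ptr in',w(314,222),.021),('bar a',w(325,228),.046),('bar b',w(340,470),.046),('barmid',w(331,350),.046)]:
        x=ray('wrist',px,z,o)[:2]-d; print(nm,x.round(4),np.hypot(*x).round(4),np.degrees(np.arctan2(x[1],x[0])).round(1))
E
```

```text
[ 0.56049044 -0.0644964   0.03368063] 1.92975815675429
side (0, -0.065, 0.103) [ 0.1 -0.1]
scene (0, -0.065, 0.103) [0.  0.5]
wrist (0, -0.065, 0.103) [-1.7  0.8]
side (0.055, 0.125, 0.01) [-1.1 -1.5]
side (-0.055, 0.125, 0.01) [ 0.  -1.8]
side (-0.055, -0.125, 0.01) [ 1.5 -0.1]
scene (0.055, 0.125, 0.01) [-1.1 -0.8]
scene (-0.055, -0.125, 0.01) [1.1 1.5]
wrist (-0.055, -0.125, 0.01) [-1.2 -4.5]
wrist (0.055, -0.125, 0.01) [-1.3  0.3]
wrist (-0.055, 0.125, 0.01) [ 4.8 -0.8]
wrist (0.055, 0.125, 0.01) [1.  4.3]
wrist (0, 0.065, 0.02) [ 1.2 -0.3]
wrist (0, 0.065, 0.0115) [1.2 0.5]
wrist only [ 0.56055298 -0.06462847  0.03024481]
[[-1.8  0.5]
 [-1.  -4.9]
 [-1.5 -0.2]
 [ 4.6 -0.3]
 [ 0.5  4.6]
 [ 1.  -0. ]
 [ 1.   0.7]]
dial [5.58301616e-01 4.66732216e-04] bolt [ 0.56267927 -0.12945954]
m0 [-0.0175 -0.0375] 0.0414 -115.0
m3 [-0.0385 -0.0132] 0.0407 -161.1
m6 [-0.0353  0.019 ] 0.04 151.7
m8 [-0.0204  0.035 ] 0.0405 120.3
long [-0.0417  0.0087] 0.0426 168.2
ptr tip [-0.0329 -0.0198] 0.0384 -148.9
ptr in [-0.0186 -0.0114] 0.0218 -148.3
bar a [-0.0217 -0.0147] 0.0262 -145.9
bar b [0.0201 0.0092] 0.0221 24.6
barmid [-0.0009 -0.0032] 0.0033 -106.1
dial [5.58587364e-01 3.41806083e-04] bolt [ 0.56251859 -0.12959874]
m0 [-0.0178 -0.0374] 0.0414 -115.5
m3 [-0.0388 -0.0131] 0.041 -161.4
m6 [-0.0355  0.0191] 0.0404 151.7
m8 [-0.0207  0.0351] 0.0407 120.5
long [-0.042   0.0089] 0.0429 168.1
ptr tip [-0.0332 -0.0197] 0.0386 -149.3
ptr in [-0.0188 -0.0113] 0.022 -149.0
bar a [-0.022  -0.0146] 0.0264 -146.4
bar b [0.0198 0.0093] 0.0219 25.2
barmid [-0.0012 -0.003 ] 0.0033 -111.5
```

Call:
{"op": "jog_arm", "data": {"commands": [{"x": -0.7, "y": 1.9, "z": 0, "roll": -0.05}, {"x": -0.7, "y": 1.9, "z": 0, "roll": -0.055}, {"x": -0.7, "y": 1.8, "z": 0, "roll": 0}, {"x": 0, "y": 0, "z": 3.3, "roll": 0}, {"x": 0, "y": 0, "z": 3.3, "roll": 0}, {"x": 0, "y": 0, "z": 3.3, "roll": 0}, {"x": 0, "y": 0, "z": 0, "roll": 0}, {"x": 0, "y": 0, "z": 0, "roll": 0}]}}

```text
clock: 4.8
tool_pos: [0.5544, -0.0035, 0.1282]
orientation: [-180.0, -0.0, -150.2]
force: [0.1, 0.9, 0.8]
opening: 0.0876
```

```bash
python3 - <<'E'
from h import *
s=shot('wrist','w3.png');o=s['obs'];print(o['tool_pos'],o['orientation'],o['joint_pos'],o['qvel'])
import pickle; pickle.dump(o,open('o3.pkl','wb'))
E
```

```text
[ 0.55440514 -0.00350387  0.12822194] [-1.79974495e+02 -4.06421147e-02 -1.50234287e+02] [ 1.99009765e+01  1.42075987e+01 -2.23052359e+01  3.99089874e-02
 -5.35228437e+01 -8.01589906e+01] [ 0.10003783 -1.49153799  2.09409905  0.36577683 -0.11225103 -0.03693278]
```

View pics/w3.png

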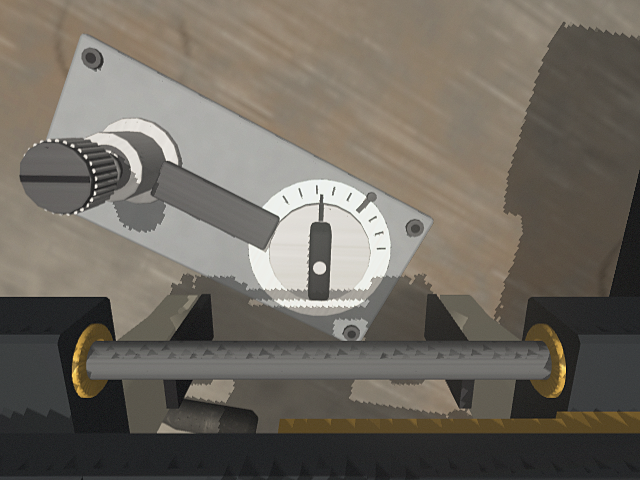

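The bar now stands vertical in the picture, columns 310-330 and rows 222-300, aligned with the tool's x. The disc centre is about (320,245).

```bash
python3 - <<'E'
from h import *
import pickle;o=pickle.load(open('o3.pkl','rb'))
a=cv2.imread('pics/w3.png')[170:325,235:405]; cv2.imwrite('pics/w3c.png',cv2.resize(a,None,fx=3.8,fy=3.8,interpolation=cv2.INTER_CUBIC))
Rt=R.from_euler('xyz',o['orientation'],degrees=True).as_matrix()
for px,z in [((320,222),.046),((319,300),.046),((319.5,261),.046),((319.5,246),.02),((320,245.5),.0115)]:
    p=ray('wrist',px,z,o); print(px,p.round(4),(Rt.T@(p-o['tool_pos'])).round(4))
for P in [(.559,-.001,.046),(.559,-.001,.02)]: print(proj('wrist',P,o))
E
```

```text
(320, 222) [ 0.536  -0.0138  0.046 ] [0.0211 0.0002 0.0822]
(319, 300) [0.5791 0.0102 0.046 ] [-0.0283 -0.0003  0.0822]
(319.5, 261) [ 0.5569 -0.0022  0.046 ] [-0.0029 -0.      0.0822]
(319.5, 246) [ 0.5553 -0.003   0.02  ] [-0.0011  0.      0.1082]
(320, 245.5) [ 0.557  -0.0017  0.0115] [-0.0032  0.0004  0.1167]
[[319.45585265 264.74009209]]
[[319.37716767 252.11420918]]
```

View pics/w3c.png

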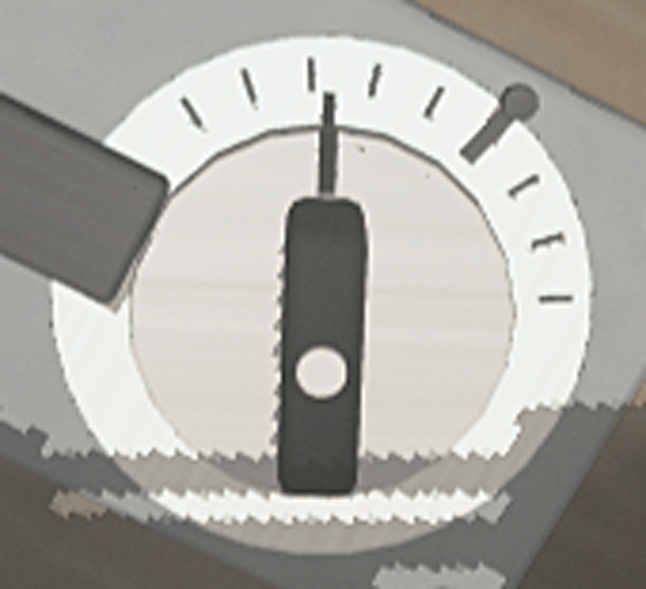

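Call:
{"op": "jog_arm", "data": {"commands": [{"x": -0.2, "y": 0, "z": 2, "roll": 0}, {"x": 0, "y": 0, "z": 3, "roll": 0}, {"x": 0, "y": 0, "z": 2, "roll": 0}, {"x": 0, "y": 0, "z": 1.5, "roll": 0}, {"x": 0, "y": 0, "z": 0.9, "roll": 0}, {"x": 0, "y": 0, "z": 0, "roll": 0}, {"x": 0, "y": 0, "z": 0, "roll": 0}], "gripper": 3.5}}

```text
clock: 5.55
tool_pos: [0.557, -0.0017, 0.0349]
orientation: [-180.0, 0.1, -150.2]
force: [0.4, 0.1, 0.3]
opening: 0.0378
```

Call:
{"op": "jog_arm", "data": {"commands": [{"x": 0, "y": 0, "z": 0, "roll": 0}, {"x": 0, "y": 0, "z": 0, "roll": 0}, {"x": 0, "y": 0, "z": 0, "roll": 0}, {"x": 0, "y": 0, "z": 0, "roll": 0}, {"x": 0, "y": 0, "z": 0, "roll": 0}], "gripper": 0.5}}

```text
clock: 6.05
tool_pos: [0.5563, -0.0019, 0.034]
orientation: [-180.0, 0.0, -150.2]
force: [-1.3, -1.3, 4.9]
opening: 0.0127
```

Call:
{"op": "jog_arm", "data": {"commands": [{"x": 0, "y": 0, "z": 0, "roll": 0.06}, {"x": 0, "y": 0, "z": 0, "roll": 0.1}, {"x": 0, "y": 0, "z": 0, "roll": 0.1}, {"x": 0, "y": 0, "z": 0, "roll": 0.1}, {"x": 0, "y": 0, "z": 0, "roll": 0.1}, {"x": 0, "y": 0, "z": 0, "roll": 0.1}, {"x": 0, "y": 0, "z": 0, "roll": 0.1}, {"x": 0, "y": 0, "z": 0, "roll": 0.06}, {"x": 0, "y": 0, "z": 0, "roll": 0}, {"x": 0, "y": 0, "z": 0, "roll": 0}]}}

```text
clock: 7.05
tool_pos: [0.556, 0.0012, 0.034]
orientation: [179.8, 0.0, 168.5]
force: [-7.1, 19.3, 8.0]
opening: 0.013
```

```bash
python3 - <<'E'
from h import *
s=shot('wrist','w4.png');o=s['obs'];print(o['tool_pos'],o['orientation'],o['joint_pos'],o['moment'],o['force'])
import pickle; pickle.dump(o,open('o4.pkl','wb'))
E
```

```text
[0.5559502  0.00117592 0.03402866] [1.79797949e+02 1.50234272e-02 1.68540142e+02] [  20.18356812   20.99724596  -27.61823659   -0.24884969  -41.26599305
 -121.45651988] [6.93649983 2.89047561 0.03977127] [-7.11314793 19.27909652  8.01549598]
```

View pics/w4.png

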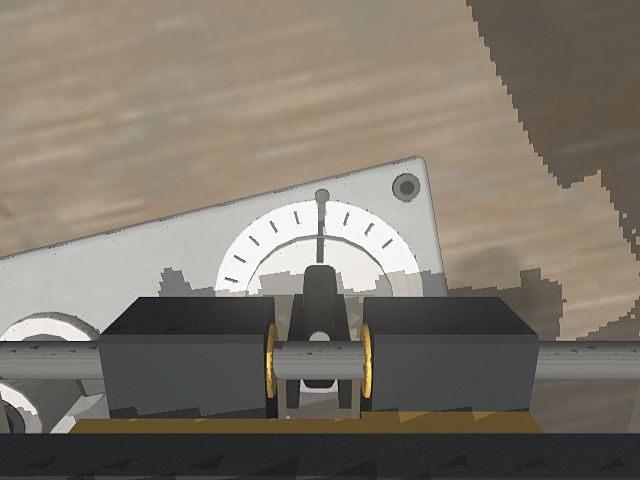

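```bash
python3 - <<'E'
from h import *
a=cv2.imread('pics/w4.png')[175:305,240:405]; cv2.imwrite('pics/w4c.png',cv2.resize(a,None,fx=4.5,fy=4.5,interpolation=cv2.INTER_CUBIC))
E
```

```text
(no output)
```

View pics/w4c.png

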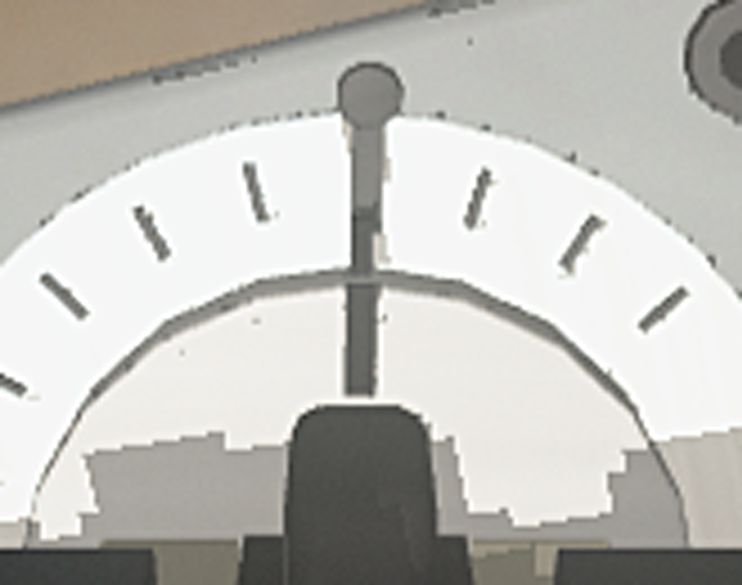

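The pointer tip is at crop (363,210), just short (left) of the mark's centre line at (367,195), by about 0.6°. The tool also carries about 20 N sideways because it sits slightly off the axis. I'll relieve that and nudge the dial.

Call:
{"op": "jog_arm", "data": {"commands": [{"x": 0, "y": 0.1, "z": 0, "roll": 0.006}, {"x": 0, "y": 0.15, "z": 0, "roll": 0.006}, {"x": 0, "y": 0, "z": 0, "roll": 0}, {"x": 0, "y": 0, "z": 0, "roll": 0}]}}

```text
clock: 7.5
tool_pos: [0.5559, 0.0014, 0.034]
orientation: [180.0, -0.0, 167.9]
force: [-5.4, 6.9, 9.8]
opening: 0.0122
```

```bash
python3 - <<'E'
from h import *
s=shot('wrist','w5.png');o=s['obs'];print(o['tool_pos'],o['orientation'],o['moment'],o['force'])
import pickle; pickle.dump(o,open('o5.pkl','wb'))
a=cv2.imread('pics/w5.png')[175:305,240:405]; cv2.imwrite('pics/w5c.png',cv2.resize(a,None,fx=4.5,fy=4.5,interpolation=cv2.INTER_CUBIC))
E
```

```text
[0.55588312 0.00143068 0.03400202] [ 1.79963960e+02 -4.50290797e-02  1.67857118e+02] [2.38777303 2.11848333 0.01117805] [-5.38913343  6.9490932   9.75827427]
```

View pics/w5c.png

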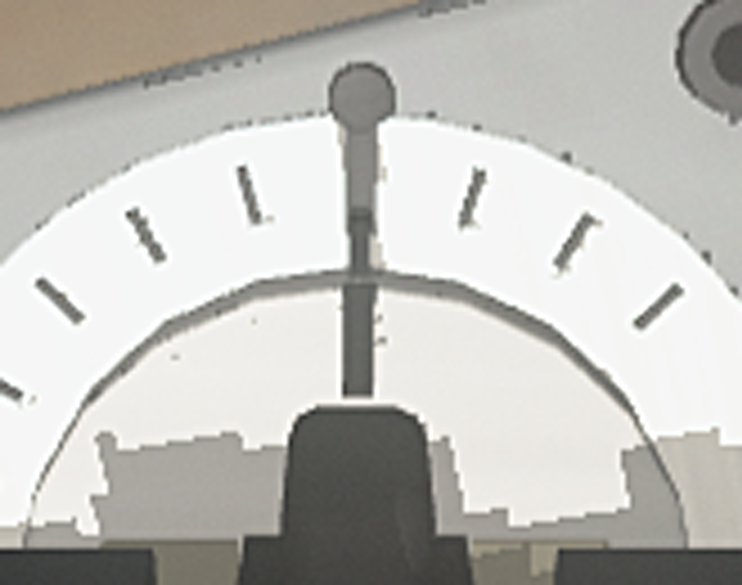

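The pointer is now in line with the long mark (tip crop 361, mark 361.5, neighbours' midpoint 361). I'll let go and rise.

Call:
{"op": "jog_arm", "data": {"commands": [{"x": 0, "y": 0, "z": 0, "roll": 0}, {"x": 0, "y": 0, "z": 0, "roll": 0}, {"x": 0, "y": 0, "z": 0, "roll": 0}, {"x": 0, "y": 0, "z": 0, "roll": 0}], "gripper": 3.5}}

```text
clock: 7.95
tool_pos: [0.5565, 0.0004, 0.0334]
orientation: [-180.0, -0.0, 167.8]
force: [0.4, 0.4, -0.4]
opening: 0.0342
```

Call:
{"op": "jog_arm", "data": {"commands": [{"x": 0, "y": 0, "z": -1, "roll": 0}, {"x": 0, "y": 0, "z": -2, "roll": 0}, {"x": 0, "y": 0, "z": -4, "roll": 0}, {"x": 0, "y": 0, "z": -4, "roll": 0}, {"x": 0, "y": 0, "z": -2, "roll": 0}, {"x": 0, "y": 0, "z": 0, "roll": 0}, {"x": 0, "y": 0, "z": 0, "roll": 0}], "gripper": 8.7}}

```text
clock: 8.65
tool_pos: [0.5565, 0.0005, 0.1644]
orientation: [179.9, 0.1, 167.8]
force: [-0.2, -0.2, -0.0]
opening: 0.0842
```

```bash
python3 - <<'E'
from h import *
s=shot('wrist','w6.png');o=s['obs'];print(o['tool_pos'],o['orientation'],o['joint_pos'],o['force'])
import pickle; pickle.dump(o,open('o6.pkl','wb'))
E
```

```text
[5.56524337e-01 5.43832799e-04 1.64376834e-01] [1.79943127e+02 6.50017815e-02 1.67821651e+02] [ 2.02061791e+01  1.22701369e+01 -1.95151703e+01 -1.55583433e-02
 -5.81293404e+01 -1.22376291e+02] [-0.18118791 -0.16895651 -0.03320105]
```

View pics/w6.png

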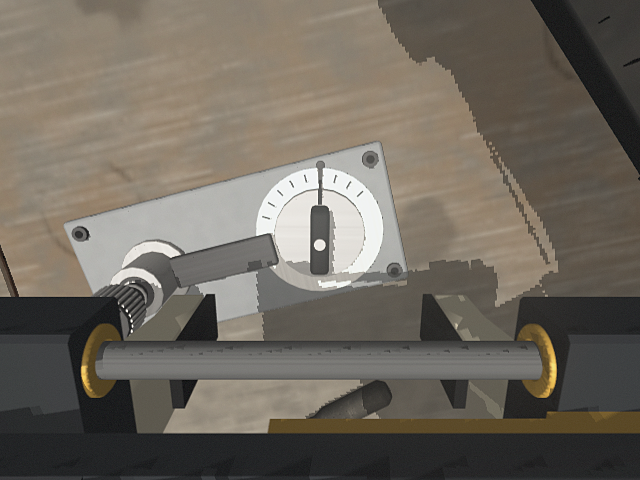

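The dial stays at its mark after release: pointer, mark and stud are all on column 320. Now over to the bolt.

Call:
{"op": "jog_arm", "data": {"commands": [{"x": -0.8, "y": -3.1, "z": 0, "roll": 0}, {"x": -0.8, "y": -3.1, "z": 0, "roll": 0}, {"x": -0.9, "y": -3.2, "z": 0, "roll": 0}, {"x": -0.8, "y": -3.1, "z": 0, "roll": 0}, {"x": 0, "y": 0, "z": 0, "roll": -0.13}, {"x": 0, "y": 0, "z": 0, "roll": -0.13}, {"x": 0, "y": 0, "z": 0, "roll": -0.13}, {"x": 0, "y": 0, "z": 0, "roll": -0.13}, {"x": 0, "y": 0, "z": 0, "roll": -0.13}, {"x": 0, "y": 0, "z": 0, "roll": -0.13}, {"x": 0, "y": 0, "z": 0, "roll": -0.1}, {"x": 0, "y": 0, "z": 0, "roll": 0}]}}

```text
clock: 9.9
tool_pos: [0.5617, -0.1287, 0.1622]
orientation: [179.9, -0.1, -141.7]
force: [0.1, -0.0, 0.5]
opening: 0.087
```

```bash
python3 - <<'E'
from h import *
s=shot('wrist','w7.png');o=s['obs'];print(o['tool_pos'],o['orientation'],o['joint_pos'],o['qvel'])
import pickle; pickle.dump(o,open('o7.pkl','wb'))
for q in ['bolt_head']:
    print(q,[(np.round(np.array(d['position'])*[640,480],1),round(d['confidence'],2)) for d in ctrl.search_frame('wrist',q)[:2]])
E
```

```text
[ 0.56169982 -0.12865023  0.16223826] [ 1.79915876e+02 -1.20121856e-01 -1.41666725e+02] [ 6.53546570e+00  1.43031233e+01 -1.70833047e+01 -9.59403245e-03
 -5.87599922e+01 -5.81972923e+01] [-2.66078441e-02 -6.98568833e-02  1.53189538e-01  4.52726689e-03
 -1.58369685e-01 -6.91788129e+00]
bolt_head [(array([313.9, 265.1]), 0.98), (array([315.7, 264.5]), 0.54)]
```

View pics/w7.png

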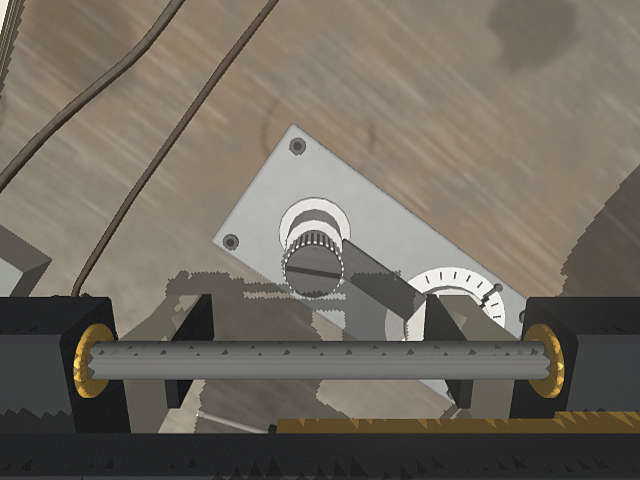

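The bolt head's top face is centred at about (314,269), with the slot running from (285,268) to (343,277).

```bash
python3 - <<'E'
from h import *
import pickle;o=pickle.load(open('o7.pkl','rb'))
Rt=R.from_euler('xyz',o['orientation'],degrees=True).as_matrix()
for px,z in [((314,269.5),.103),((284,269),.103),((344,269),.103),((314,242),.103),((314,297),.103),((315,231),.055)]:
    p=ray('wrist',px,z,o); print(px,p.round(4),(Rt.T@(p-o['tool_pos'])).round(4))
print(proj('wrist',[(.5625,-.1293,.103)],o))
E
```

```text
(314, 269.5) [ 0.5637 -0.131   0.103 ] [-0.0002 -0.0031  0.0592]
(284, 269) [ 0.5736 -0.144   0.103 ] [ 0.0001 -0.0195  0.0592]
(344, 269) [ 0.5533 -0.1183  0.103 ] [0.     0.0133 0.0593]
(314, 242) [ 0.5514 -0.1406  0.103 ] [ 0.0154 -0.0031  0.0593]
(314, 297) [ 0.5764 -0.1209  0.103 ] [-0.0164 -0.0032  0.0592]
(315, 231) [ 0.5559 -0.1367  0.055 ] [ 0.0093 -0.0029  0.1073]
[[317.69071371 269.71123341]]
```

Call:
{"op": "jog_arm", "data": {"commands": [{"x": 0, "y": -0.25, "z": 2, "roll": 0}, {"x": 0, "y": 0, "z": 2.5, "roll": 0}, {"x": 0, "y": 0, "z": 2, "roll": 0}, {"x": 0, "y": 0, "z": 1.2, "roll": 0}, {"x": 0, "y": 0, "z": 0.5, "roll": 0}, {"x": 0, "y": 0, "z": 0, "roll": 0}], "gripper": 5}}

```text
clock: 10.6
tool_pos: [0.5638, -0.1306, 0.0812]
orientation: [180.0, -0.1, -141.8]
force: [1.0, 0.2, -0.4]
opening: 0.0507
```

Call:
{"op": "jog_arm", "data": {"commands": [{"x": 0, "y": 0, "z": 0, "roll": 0}, {"x": 0, "y": 0, "z": 0, "roll": 0}, {"x": 0, "y": 0, "z": 0, "roll": 0}, {"x": 0, "y": 0, "z": 0, "roll": 0}, {"x": 0, "y": 0, "z": 0, "roll": 0}], "gripper": 2.5}}

```text
clock: 11.1
tool_pos: [0.5644, -0.1304, 0.0822]
orientation: [-180.0, 0.1, -141.7]
force: [-0.7, 2.2, 3.4]
opening: 0.0314
```

The head is gripped (31.4 mm opening) with little side force. Turning backward 0.9 rad.

Call:
{"op": "jog_arm", "data": {"commands": [{"x": 0, "y": 0, "z": 0, "roll": -0.1}, {"x": 0, "y": 0, "z": 0, "roll": -0.1}, {"x": 0, "y": 0, "z": 0, "roll": -0.1}, {"x": 0, "y": 0, "z": 0, "roll": -0.1}, {"x": 0, "y": 0, "z": 0, "roll": -0.1}, {"x": 0, "y": 0, "z": 0, "roll": -0.1}, {"x": 0, "y": 0, "z": 0, "roll": -0.1}, {"x": 0, "y": 0, "z": 0, "roll": -0.1}, {"x": 0, "y": 0, "z": 0, "roll": -0.1}, {"x": 0, "y": 0, "z": 0, "roll": 0}, {"x": 0, "y": 0, "z": 0, "roll": 0}]}}

```text
clock: 12.2
tool_pos: [0.5654, -0.1308, 0.0823]
orientation: [-179.8, -0.0, -90.3]
force: [3.8, -2.6, 2.0]
opening: 0.0316
```

```bash
python3 - <<'E'
from h import *
s=shot('wrist','w8.png');o=s['obs'];print(o['tool_pos'],o['orientation'],o['joint_pos'],o['moment'],o['force'])
import pickle; pickle.dump(o,open('o8.pkl','wb'))
E
```

```text
[ 0.56535863 -0.13078084  0.08227101] [-1.79849095e+02 -2.22962065e-02 -9.03115355e+01] [  6.3031868   19.28098779 -22.10161318   0.05280564 -48.47007889
  -6.64965283] [-0.84260753 -1.53078623  0.01761578] [ 3.77830781 -2.59015727  2.01897751]
```

View pics/w8.png

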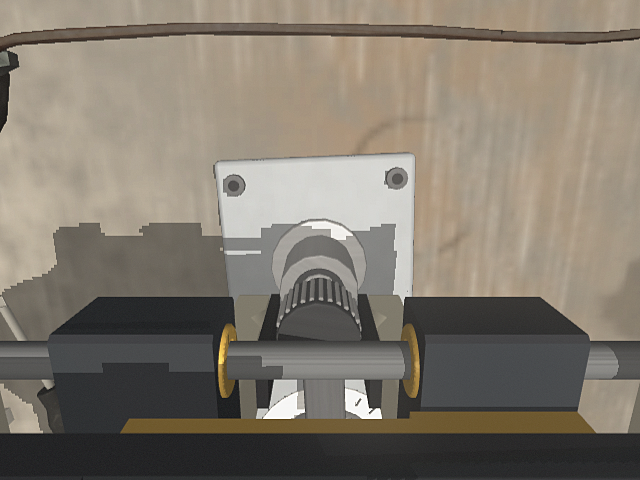

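The bolt is held between the jaws with its head near (318,310). Now loosening to see whether it drops.

Call:
{"op": "jog_arm", "data": {"commands": [{"x": 0, "y": 0, "z": 0, "roll": 0}, {"x": 0, "y": 0, "z": 0, "roll": 0}, {"x": 0, "y": 0, "z": 0, "roll": 0}, {"x": 0, "y": 0, "z": 0, "roll": 0}, {"x": 0, "y": 0, "z": 0, "roll": 0}], "gripper": 4}}

```text
clock: 12.75
tool_pos: [0.5636, -0.1305, 0.0813]
orientation: [180.0, 0.0, -90.2]
force: [0.4, 0.8, -0.3]
opening: 0.0402
```

```bash
python3 - <<'E'
from h import *
s=shot('wrist','w9.png');o=s['obs'];print(o['tool_pos'],o['orientation'],o['joint_pos'],o['moment'],o['force'])
a=cv2.imread('pics/w8.png')[200:345,230:410]; b=cv2.imread('pics/w9.png')[200:345,230:410]
cv2.imwrite('pics/w89.png',cv2.resize(np.hstack([a,b]),None,fx=2.2,fy=2.2,interpolation=cv2.INTER_CUBIC))
E
```

```text
[ 0.56355374 -0.1304912   0.08130342] [ 1.79950704e+02  4.48625561e-03 -9.01856883e+01] [ 6.31988211e+00  1.93061883e+01 -2.21939182e+01 -1.33987945e-02
 -4.85483645e+01 -6.49669436e+00] [ 0.05774242  0.14020354 -0.0304952 ] [ 0.434819    0.79076662 -0.29612997]
```

View pics/w89.png

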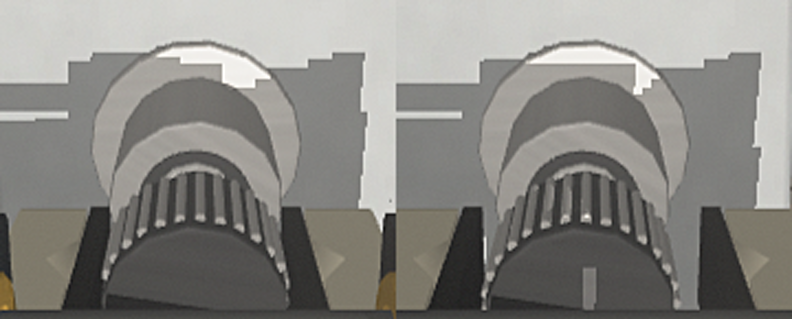

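It has not dropped: the head's rim is on the same row before and after. The thread therefore starts beyond 0.9 rad, so I regrip (centred better) and turn back another 0.6.

Call:
{"op": "jog_arm", "data": {"commands": [{"x": -0.05, "y": -0.15, "z": 0, "roll": 0}, {"x": 0, "y": 0, "z": 0, "roll": 0}, {"x": 0, "y": 0, "z": 0, "roll": 0}, {"x": 0, "y": 0, "z": 0, "roll": 0}, {"x": 0, "y": 0, "z": 0, "roll": 0}], "gripper": 2.5}}

```text
clock: 13.3
tool_pos: [0.5655, -0.13, 0.0816]
orientation: [-180.0, 0.0, -90.2]
force: [-0.9, 1.1, -0.0]
opening: 0.0314
```

Call:
{"op": "jog_arm", "data": {"commands": [{"x": 0, "y": 0, "z": 0, "roll": -0.1}, {"x": 0, "y": 0, "z": 0, "roll": -0.1}, {"x": 0, "y": 0, "z": 0, "roll": -0.1}, {"x": 0, "y": 0, "z": 0, "roll": -0.1}, {"x": 0, "y": 0, "z": 0, "roll": -0.1}, {"x": 0, "y": 0, "z": 0, "roll": -0.1}, {"x": 0, "y": 0, "z": 0, "roll": 0}, {"x": 0, "y": 0, "z": 0, "roll": 0}]}}

```text
clock: 14.1
tool_pos: [0.5657, -0.13, 0.0814]
orientation: [-180.0, -0.0, -56.0]
force: [2.3, 0.1, -2.4]
opening: 0.0311
```

```bash
python3 - <<'E'
from h import *
s=shot('wrist','w10.png');o=s['obs'];print(o['tool_pos'],o['orientation'],o['joint_pos'],o['moment'],o['force'])
E
```

```text
[ 0.56574082 -0.12995045  0.0814482 ] [-1.79974901e+02 -5.76246386e-03 -5.59593928e+01] [ 6.35331129e+00  1.94224602e+01 -2.19889205e+01 -8.74933212e-03
 -4.85637174e+01  2.76930859e+01] [ 0.23515268 -0.61065629  0.02100257] [ 2.28533989  0.06333356 -2.39709682]
```

Call:
{"op": "jog_arm", "data": {"commands": [{"x": 0, "y": 0, "z": 0, "roll": 0}, {"x": 0, "y": 0, "z": 0, "roll": 0}, {"x": 0, "y": 0, "z": 0, "roll": 0}, {"x": 0, "y": 0, "z": 0, "roll": 0}, {"x": 0, "y": 0, "z": 0, "roll": 0}], "gripper": 4}}

```text
clock: 14.65
tool_pos: [0.5654, -0.1301, 0.0816]
orientation: [180.0, -0.0, -55.8]
force: [-0.8, 0.5, -0.5]
opening: 0.0401
```

```bash
python3 - <<'E'
from h import *
s=shot('wrist','w11.png');o=s['obs'];print(o['tool_pos'],o['orientation'],o['joint_pos'],o['moment'],o['force'])
a=cv2.imread('pics/w10.png')[200:345,230:410]; b=cv2.imread('pics/w11.png')[200:345,230:410]
cv2.imwrite('pics/w1011.png',cv2.resize(np.hstack([a,b]),None,fx=2.2,fy=2.2,interpolation=cv2.INTER_CUBIC))
E
```

```text
[ 0.56541822 -0.1301128   0.08163053] [ 1.79996914e+02 -8.83680769e-04 -5.58073665e+01] [ 6.34622660e+00  1.93996485e+01 -2.19996437e+01  2.96323071e-03
 -4.86030237e+01  2.78444473e+01] [-0.06217165  0.07583601  0.05460042] [-0.84340721  0.50337434 -0.51836207]
```

View pics/w1011.png

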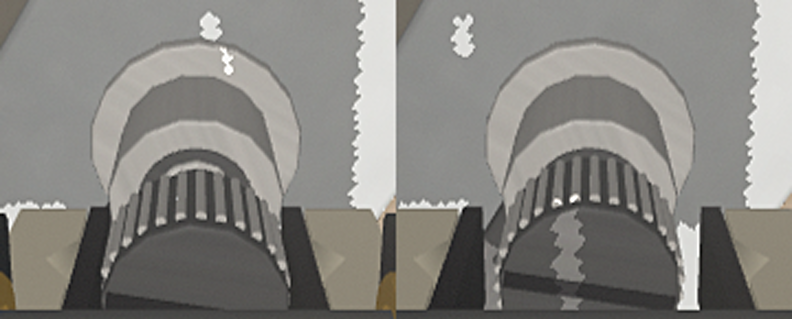

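It dropped: the rim moved up the crop from row 228 to 205, the slot shows and the neck is hidden. I follow it down 7 mm, regrip, then turn forward with matching descent (1.27 mm per rad).

Call:
{"op": "jog_arm", "data": {"commands": [{"x": 0, "y": 0, "z": 0.4, "roll": 0}, {"x": 0, "y": 0, "z": 0.3, "roll": 0}, {"x": 0, "y": 0, "z": 0, "roll": 0}], "gripper": 4}}

```text
clock: 15.0
tool_pos: [0.565, -0.1301, 0.0738]
orientation: [179.9, 0.0, -55.8]
force: [-0.3, 0.6, 0.2]
opening: 0.0397
```

Call:
{"op": "jog_arm", "data": {"commands": [{"x": 0, "y": 0, "z": 0, "roll": 0}, {"x": 0, "y": 0, "z": 0, "roll": 0}, {"x": 0, "y": 0, "z": 0, "roll": 0}, {"x": 0, "y": 0, "z": 0, "roll": 0}], "gripper": 2.5}}

```text
clock: 15.4
tool_pos: [0.5657, -0.13, 0.0746]
orientation: [-180.0, -0.0, -55.8]
force: [1.2, 0.2, -1.1]
opening: 0.0312
```

Call:
{"op": "jog_arm", "data": {"commands": [{"x": 0, "y": 0, "z": 0.018, "roll": 0.14}, {"x": 0, "y": 0, "z": 0.018, "roll": 0.14}, {"x": 0, "y": 0, "z": 0.018, "roll": 0.14}, {"x": 0, "y": 0, "z": 0.018, "roll": 0.14}, {"x": 0, "y": 0, "z": 0.018, "roll": 0.14}, {"x": 0, "y": 0, "z": 0.018, "roll": 0.14}, {"x": 0, "y": 0, "z": 0.018, "roll": 0.14}, {"x": 0, "y": 0, "z": 0.018, "roll": 0.14}]}}

```text
clock: 16.2
tool_pos: [0.5652, -0.1299, 0.0731]
orientation: [180.0, -0.0, -120.3]
force: [-0.4, 2.0, 0.4]
opening: 0.0312
```

Call:
{"op": "jog_arm", "data": {"commands": [{"x": 0, "y": 0, "z": 0.018, "roll": 0.14}, {"x": 0, "y": 0, "z": 0.018, "roll": 0.14}, {"x": 0, "y": 0, "z": 0.018, "roll": 0.14}, {"x": 0, "y": 0, "z": 0.018, "roll": 0.14}, {"x": 0, "y": 0, "z": 0.018, "roll": 0.14}, {"x": 0, "y": 0, "z": 0.018, "roll": 0.14}, {"x": 0, "y": 0, "z": 0.018, "roll": 0.14}, {"x": 0, "y": 0, "z": 0.018, "roll": 0.14}, {"x": 0, "y": 0, "z": 0, "roll": 0}, {"x": 0, "y": 0, "z": 0, "roll": 0}]}}

```text
clock: 17.2
tool_pos: [0.5651, -0.1295, 0.0716]
orientation: [180.0, -0.0, 176.1]
force: [-2.2, 6.5, -0.3]
opening: 0.0312
```

Call:
{"op": "jog_arm", "data": {"commands": [{"x": 0, "y": 0, "z": 0.018, "roll": 0.14}, {"x": 0, "y": 0, "z": 0.018, "roll": 0.14}, {"x": 0, "y": 0, "z": 0.018, "roll": 0.14}, {"x": 0, "y": 0, "z": 0.018, "roll": 0.14}, {"x": 0, "y": 0, "z": 0.018, "roll": 0.14}, {"x": 0, "y": 0, "z": 0.018, "roll": 0.14}, {"x": 0, "y": 0, "z": 0.018, "roll": 0.14}, {"x": 0, "y": 0, "z": 0, "roll": 0}, {"x": 0, "y": 0, "z": 0, "roll": 0}]}}

```text
clock: 18.1
tool_pos: [0.5655, -0.1294, 0.0704]
orientation: [180.0, -0.0, 120.0]
force: [-1.2, 5.9, 0.7]
opening: 0.0313
```

```bash
python3 - <<'E'
from h import *
s=shot('wrist','w12.png');o=s['obs'];print(o['clock'],o['tool_pos'],o['orientation'],o['joint_pos'],o['moment'],o['force'])
E
```

```text
18.1 [ 0.56551771 -0.1293598   0.07035686] [ 1.79965386e+02 -3.75547541e-02  1.19966421e+02] [ 6.38850557e+00  2.01714838e+01 -2.26205007e+01 -6.57894583e-02
 -4.71913319e+01 -1.56377395e+02] [ 2.20609221  0.22396821 -0.01951624] [-1.15994843  5.86897224  0.65906873]
```

View pics/w12.png

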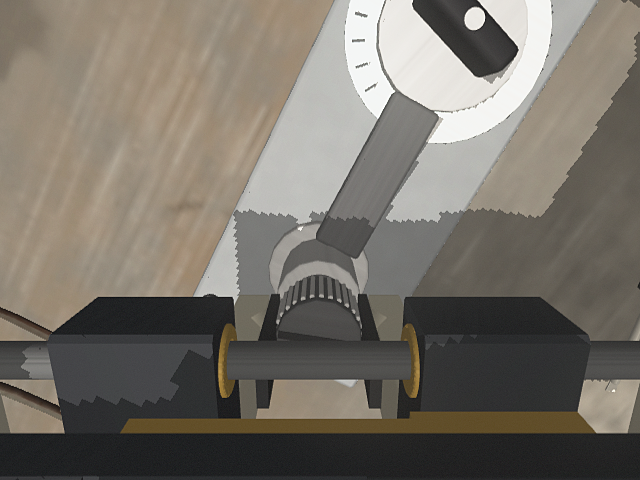

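The dial is visible and undisturbed at the top, and the bolt slot sits at the same place in the jaws (283-360, 333-340), so nothing slipped. 184° of forward turn is done. Now release, wind back 176°, regrip, and turn the rest.

Call:
{"op": "jog_arm", "data": {"commands": [{"x": 0, "y": 0, "z": 0, "roll": 0}, {"x": 0, "y": 0, "z": 0, "roll": 0}, {"x": 0, "y": 0, "z": 0, "roll": 0}, {"x": 0, "y": 0, "z": 0, "roll": 0}], "gripper": 4.2}}

```text
clock: 18.55
tool_pos: [0.5655, -0.1303, 0.0705]
orientation: [-180.0, 0.0, 119.8]
force: [-0.7, -0.2, 0.4]
opening: 0.0421
```

Call:
{"op": "jog_arm", "data": {"commands": [{"x": 0, "y": 0, "z": 0, "roll": -0.14}, {"x": 0, "y": 0, "z": 0, "roll": -0.14}, {"x": 0, "y": 0, "z": 0, "roll": -0.14}, {"x": 0, "y": 0, "z": 0, "roll": -0.14}, {"x": 0, "y": 0, "z": 0, "roll": -0.14}, {"x": 0, "y": 0, "z": 0, "roll": -0.14}, {"x": 0, "y": 0, "z": 0, "roll": -0.14}, {"x": 0, "y": 0, "z": 0, "roll": -0.14}, {"x": 0, "y": 0, "z": 0, "roll": -0.14}, {"x": 0, "y": 0, "z": 0, "roll": -0.14}, {"x": 0, "y": 0, "z": 0, "roll": -0.14}]}}

```text
clock: 19.65
tool_pos: [0.5655, -0.1302, 0.0704]
orientation: [-180.0, -0.0, -151.7]
force: [0.2, 0.3, 0.3]
opening: 0.042
```

Call:
{"op": "jog_arm", "data": {"commands": [{"x": 0, "y": 0, "z": 0, "roll": -0.14}, {"x": 0, "y": 0, "z": 0, "roll": -0.14}, {"x": 0, "y": 0, "z": 0, "roll": -0.14}, {"x": 0, "y": 0, "z": 0, "roll": -0.14}, {"x": 0, "y": 0, "z": 0, "roll": -0.14}, {"x": 0, "y": 0, "z": 0, "roll": -0.14}, {"x": 0, "y": 0, "z": 0, "roll": -0.14}, {"x": 0, "y": 0, "z": 0, "roll": -0.14}, {"x": 0, "y": 0, "z": 0, "roll": -0.14}, {"x": 0, "y": 0, "z": 0, "roll": -0.14}, {"x": 0, "y": 0, "z": 0, "roll": -0.14}, {"x": 0, "y": 0, "z": 0, "roll": 0}]}}

```text
clock: 20.85
tool_pos: [0.5655, -0.1302, 0.0704]
orientation: [180.0, -0.0, -63.7]
force: [0.3, -0.2, -0.7]
opening: 0.0418
```

```bash
python3 - <<'E'
from h import *
s=shot('wrist','w13.png');o=s['obs'];print(o['clock'],o['tool_pos'],o['orientation'],o['joint_pos'],o['moment'],o['force'])
E
```

```text
20.85 [ 0.56549034 -0.13024102  0.07044467] [ 1.79998340e+02 -6.41848334e-03 -6.36679506e+01] [ 6.33508111e+00  2.01774234e+01 -2.26270647e+01  8.99471044e-03
 -4.71948771e+01  1.99908562e+01] [ 0.00221804  0.16824508 -0.03250065] [ 0.32608579 -0.20681118 -0.70190313]
```

View pics/w13.png

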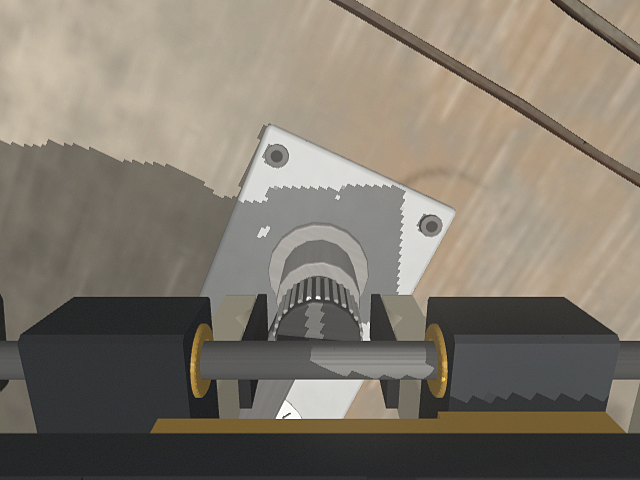

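The jaws are open round the head at 42 mm and the bolt stayed put. Regrip and finish the turn.

Call:
{"op": "jog_arm", "data": {"commands": [{"x": 0, "y": 0, "z": 0, "roll": 0}, {"x": 0, "y": 0, "z": 0, "roll": 0}, {"x": 0, "y": 0, "z": 0, "roll": 0}, {"x": 0, "y": 0, "z": 0, "roll": 0}], "gripper": 2.5}}

```text
clock: 21.3
tool_pos: [0.5657, -0.13, 0.0705]
orientation: [-180.0, -0.0, -63.9]
force: [0.9, -0.0, 0.4]
opening: 0.0317
```

Call:
{"op": "jog_arm", "data": {"commands": [{"x": 0, "y": 0, "z": 0.018, "roll": 0.14}, {"x": 0, "y": 0, "z": 0.018, "roll": 0.14}, {"x": 0, "y": 0, "z": 0.018, "roll": 0.14}, {"x": 0, "y": 0, "z": 0.018, "roll": 0.14}, {"x": 0, "y": 0, "z": 0.018, "roll": 0.14}, {"x": 0, "y": 0, "z": 0.018, "roll": 0.14}, {"x": 0, "y": 0, "z": 0.018, "roll": 0.14}, {"x": 0, "y": 0, "z": 0.018, "roll": 0.14}, {"x": 0, "y": 0, "z": 0.018, "roll": 0.14}, {"x": 0, "y": 0, "z": 0.018, "roll": 0.14}, {"x": 0, "y": 0, "z": 0.018, "roll": 0.14}]}}

```text
clock: 22.4
tool_pos: [0.565, -0.1298, 0.0683]
orientation: [180.0, -0.0, -152.4]
force: [-0.8, 2.4, -0.0]
opening: 0.0313
```

Call:
{"op": "jog_arm", "data": {"commands": [{"x": 0, "y": 0, "z": 0.018, "roll": 0.14}, {"x": 0, "y": 0, "z": 0.018, "roll": 0.14}, {"x": 0, "y": 0, "z": 0.018, "roll": 0.14}, {"x": 0, "y": 0, "z": 0.018, "roll": 0.14}, {"x": 0, "y": 0, "z": 0.018, "roll": 0.14}, {"x": 0, "y": 0, "z": 0.018, "roll": 0.14}, {"x": 0, "y": 0, "z": 0.018, "roll": 0.14}, {"x": 0, "y": 0, "z": 0.018, "roll": 0.14}, {"x": 0, "y": 0, "z": 0.018, "roll": 0.14}, {"x": 0, "y": 0, "z": 0.018, "roll": 0.14}, {"x": 0, "y": 0, "z": 0.018, "roll": 0.14}, {"x": 0, "y": 0, "z": 0, "roll": 0}]}}

```text
clock: 23.6
tool_pos: [0.5654, -0.1293, 0.0664]
orientation: [180.0, -0.0, 119.5]
force: [-1.3, 6.0, 2.1]
opening: 0.0315
```

Call:
{"op": "jog_arm", "data": {"commands": [{"x": 0, "y": 0, "z": 0, "roll": 0}, {"x": 0, "y": 0, "z": 0, "roll": 0}, {"x": 0, "y": 0, "z": 0, "roll": 0}]}}

```text
clock: 23.9
tool_pos: [0.5654, -0.1293, 0.0664]
orientation: [180.0, -0.0, 119.9]
force: [-1.4, 5.3, 1.2]
opening: 0.0316
```

```bash
python3 - <<'E'
from h import *
s=shot('wrist','w14.png');o=s['obs'];print(o['clock'],o['tool_pos'],o['orientation'],o['joint_pos'],o['moment'],o['force'],o['opening'])
shot('side','side14.png')
a=cv2.imread('pics/side14.png')[190:350,180:480]; cv2.imwrite('pics/side14c.png',cv2.resize(a,None,fx=2.6,fy=2.6,interpolation=cv2.INTER_CUBIC))
E
```

```text
23.9 [ 0.56541628 -0.12928152  0.06641576] [ 1.79973033e+02 -4.52652173e-02  1.19873025e+02] [ 6.39506560e+00  2.04458137e+01 -2.28412871e+01 -7.18024631e-02
 -4.67062211e+01 -1.56472816e+02] [ 2.09223224  0.25326016 -0.09864156] [-1.37755087  5.27516806  1.2282613 ] 0.0315929967520297
```

View pics/w14.png

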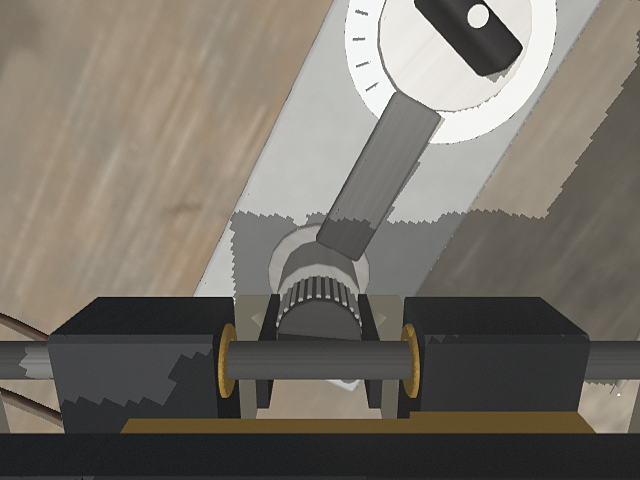

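View pics/side14c.png

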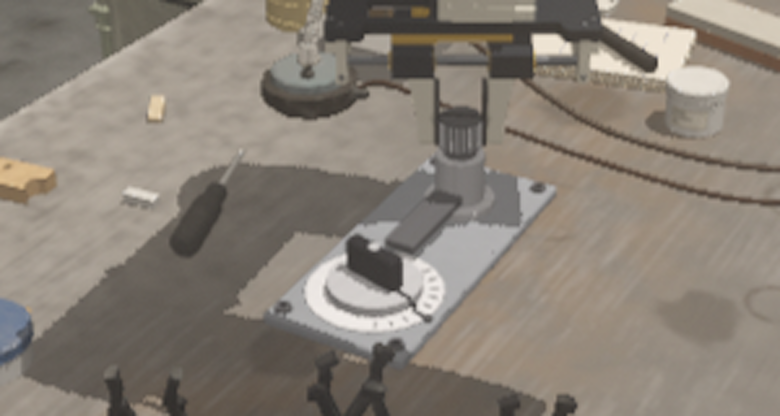

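```bash
python3 - <<'E'
from h import *
for z in (.103,.0955,.0915,.0875): print(z,(proj('side',(.5626,-.1289,z))[0]-[180,190])*2.6)
a=cv2.imread('pics/side14.png')[215:320,280:400]; b=cv2.imread('pics/side0.png')[215:320,280:400]; cv2.imwrite('pics/cmp.png',cv2.resize(np.hstack([b,a]),None,fx=3.3,fy=3.3,interpolation=cv2.INTER_CUBIC))
d=cv2.absdiff(cv2.imread('pics/side0.png'),cv2.imread('pics/side14.png')).max(2)
E
```

```text
0.103 [461.00524422  97.0311081 ]
0.0955 [460.89667384 106.07100575]
0.0915 [460.83905188 110.86878438]
0.0875 [460.78162497 115.65032233]
```

View pics/cmp.png

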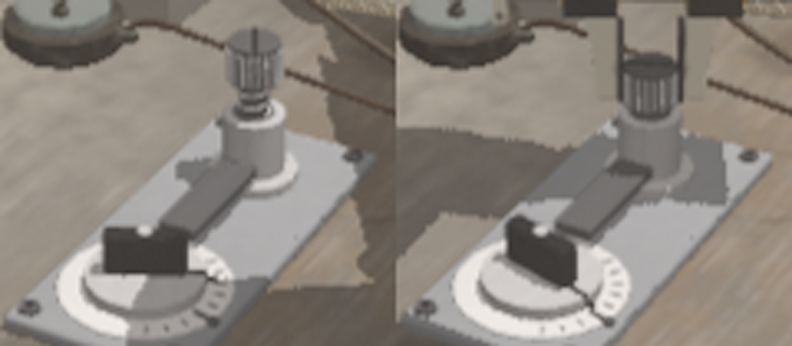

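The before/after comparison shows the head about 7.3 px lower in the side picture (a depth of 15.5 mm predicts 7.2 px). The pointer is still on the studded mark. The grip is steady and forces are small, so I'm handing in.

```bash
python3 - <<'E'
from h import *
o=ctrl.get_obs(); print(o['clock'],o['force'],o['opening'],abs(o['qvel']).max()); print(ctrl.close_job())
E
```

```text
24.0 [-1.36579939  6.04484637  1.55757197] 0.031103857065706588 0.07660709486839108
the job is handed in; nothing more can be done
None
```

The job is handed in at 24.0 s, with the dial on the studded long mark and the lock bolt started and still gripped by its head.

- **Dial:** I turned it clockwise about 42° (0.73 rad), made one small correction, and let go. The pointer was in line with the mark to within about 0.2° in the wrist picture. It was still there after release and in the last side picture.
- **Bolt, backward:** 0.9 rad gave no drop when I loosened the grip. Another 0.6 rad (1.5 in all) did, and I saw it drop on loosening.
- **Bolt, forward:** I turned it about 360° in two grips, lowering the arm with the thread. It did not slip in the jaws and showed no sign of jamming.
- **Last checks:** The head stands about 15.5 mm lower than at the start, judged from the side picture (7.3 px seen, 7.2 px expected). The grip was steady at about 31 mm opening with about 6 N of side force. The screw tin and the screwdriver looked unmoved in the last side view, and so did the part of the polish tin it showed.
- **Not as planned:** The first jog calls were refused for missing keys and moved nothing. While turning the dial, the tool sat about 4 mm off its axis and drew about 20 N sideways; I relieved most of it before letting go.

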